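Put the dough tamper away in its rest

TASK

Put the heavy-headed dough tamper away: pick it up at its balance point, carry it level all the way, and lay it gently in the tool rest with the steel head on the wide seat and the handle in the narrow saddle. Then swing the keeper fully down over the handle. Leave the jars, tubs and bowl where they are.

Things in the scene. Friction and masses are not known exactly. Their poses are not given: they have to be found in the camera images.
- tamper: dough tamper, 200 mm long, 0.46 kg, lying level: heavy square steel head at one end, round wooden handle 26 mm thick, light wooden end knob (50 mm across, 16 mm long). Origin on the handle axis at mid-length, 25 mm above the bench as it lies; x runs to the head, z up. Head x +60 to +100 mm, bare handle -84 to +60, knob -100 to -84. Gripped off balance it may swing down in the fingers
- head (a point): centre of the tamper's steel head, 50 x 50 mm across and 40 mm long, nearly two thirds of the tamper's mass
- balance (a point): the tamper's balance point (centre of mass), on the handle's axis 38 mm from mid-length towards the head, 22 mm behind the head's back face
- rest: aluminium tool rest fixed to the bench: base plate 210 x 84 x 10 mm with two supports. Origin under the base plate's centre, at bench height; x runs from the narrow saddle to the wide head seat, z up. The tamper lies home level, its axis 60 mm above the bench, mid-length over this origin, head towards +x. Between the supports there is room for fingers down to the plate
- seat (a point): wide head seat, centre of its floor, at x = +81 mm of the rest, 35 mm above the bench; 34 mm long in x, 60 mm between side walls whose tops are 63 mm above the bench
- saddle (a point): narrow saddle for the handle, centre of its floor, at x = -52 mm of the rest, 47 mm above the bench; 20 mm long in x, 34 mm between cheeks whose tops are 71 mm above the bench
- keeper (a joint): flat steel bar 16 mm wide, 6 mm thick, hinged beside the saddle. 0 rad = shut against a stop: level across the saddle, pointing to the rest's -y, 4 mm above the laid handle. 1.57 = straight up; it opens to 2.2, leaning out to the rest's +y, and starts open at 1.65 to 2.1. A light friction hinge (0.02 N m) stays where it is left, so it must be brought all the way down
- keeper_hinge (a point): the keeper's hinge line, parallel to the rest's x axis, at x = -52, y = +34 mm of the rest, 80 mm above the bench
- keeper_tip (a point): free end of the keeper, 62 mm from its hinge line, mid-width and mid-thickness
- jar_front: small jar of biscuits with a red lid, 68 mm across, 85 mm tall, near the robot in the middle of the bench (origin: centre of its underside)
- tub_mid: flat biscuit tub with a white lid, 110 x 75 x 50 mm, in the middle of the bench (origin: centre of its underside)
- jar_left: larger red-lidded biscuit jar, 84 mm across, 110 mm tall, at the back left (origin: centre of its underside)
- jar_right: larger red-lidded biscuit jar, 84 mm across, 110 mm tall, at the back right (origin: centre of its underside)
- tub_left: flat biscuit tub with a white lid, 80 x 140 x 55 mm, at the back left (origin: centre of its underside)
- bowl: empty steel bowl, 110 mm across, 45 mm tall, at the back right (origin: centre of its underside)

How it is judged:
By the outcome, as a careful person would: the job done as asked, in the order asked, and still so for the second after the job is handed in, with the robot touching nothing.
It also fails if it takes over 48 s, if anything falls off the work surface, if the arm or the gripper's body presses on something with over 40 N, if the wrist force passes 120 N, or if a joint passes its speed limit or range.

ROBOT

A 7-joint arm with a two-finger parallel gripper is mounted at the origin on the work surface. World frame = base frame: x ahead of the robot, y to its left, z up, the work surface at z = 0. Lengths are in mm, angles in rad, forces in N, time in s.
With the tool pointing down it reaches from about 400 to 875 mm from the base axis. Payload 4.4 kg.
Tool frame: the origin (TCP) lies midway between the tips of the shut fingers; the grasp point (between the pads) lies 19 mm behind it; z points along the fingers, y is the line along which they close (so a half turn about z gives the same grasp; the last joint's range is limited). The gripper opens to 85 mm and grips with 20 to 120 N. Pads are 22 mm wide; open, the fingers measure 114 mm over their backs; the gripper's body (76 mm by 85 mm) begins 54 mm behind the grasp point. The pads swing forward as they close: fully open they stand 13 mm farther back than shut.
Start: joints at [1.124, 0.628, 0.038, 1.517, -0.027, 0.996, -0.02], TCP at [241.61, -603.442, 207.313] pointing down, gripper open.
Joint ranges: [-3.06, 3.06], [-0.37, 2.12], [-1.25, 1.32], [0.18, 2.47], [-1.1, 4.24], [0.23, 1.98], [-2.94, 2.94]. Speed limits (rad/s): [2.57, 2.57, 3.14, 3.14, 3.14, 3.14, 3.14].

INTERFACE

Orientations are given as [roll, pitch, yaw] about the fixed x, y, z axes, in that order (R = Rz(yaw) Ry(pitch) Rx(roll)).
In Python, from cell import ctrl, get_image, get_calibration gives the robot as it stands.
- The arm moves only by the shell command python3 -m creep 'ROWS'. ROWS is JSON, a list of rows, each an object of numbers: "dx", "dy", "dz": the shift along the world's x, y, z normalised to -1 to 1, where 1 is 0.4 m; "rx", "ry", "rz": the turn, a rotation vector about the world's x, y, z normalised to -1 to 1, where 1 is 2 pi rad; "grip": the closure, from -1 (fully open) to 1 (shut). A call has exactly 5 rows; each row is the pose to reach, as a shift and turn from the pose commanded when the call began, turning the shorter way round; what a row does not reach only later rows make up. A row lasts 1/8 s, in which the tool goes at most 62.5 mm and 10.7 degrees, less where a joint would pass 70% of its speed; a pose out of reach is approached as far as the arm can. A call with a number of a shift or a turn outside -1 to 1 is refused whole. A call with a gripper value outside its range is refused whole. The fingers move at their own pace and stop on an object; the grip force is fixed at half the most. Time passes only in rows, so rows that repeat a pose let the fingers close, or fill a call up. It gives the time, the measured TCP pose, the force, the opening and the grip force at its end, in the units of the state.
- ctrl.read_state(): the state, without advancing time (a new reading comes with each control period).
- get_image(name): name is "scene" or "top" or "wrist"; returns the picture (480x640x3 uint8, red, green, blue); there is no depth.
- get_calibration(name): a dict with "mtx" (3x3 intrinsics, pixels), "world_from_camera" (4x4, takes a point from camera to world coordinates). Camera axes: x right, y down, z forward; pixel columns grow to the right and rows downward; lengths in mm; the calibration is good to about 2 mm. A picture is of the moment at which its call begins: read the wrist's pose just before it. get_calibration takes no time and is no camera call; for the wrist camera it gives the pose at the moment of the call.
- ctrl.finish_job(): hands the job in; it is judged then, once.
The state is a dict: "clock": time; "qpos": joint angles; "qd": joint speeds; "tau": joint torques, N m; "eef_pos": TCP position; "tool_rot": TCP orientation; "force": force on the tool from outside, world axes, zero at the start; "torque": the same for the moment, N m; "width": finger opening in mm; "gripper_force": force on a finger pad.
Only numpy, scipy, OpenCV 4.12 (cv2) and the standard library are available. Lean on these libraries where they do the work, as an engineer would, in place of code of your own. Each camera call takes 0.05 s, during which the arm holds its last target. There are 200 camera calls.

## Working session

There is one attempt and no reset: what is moved stays moved. The work goes in short steps, Python scripts to look and compute and a shell command to move; the robot and the scene stay as the last step left them, time stands still between calls to the robot, and variables do not carry over. Pictures are saved under pics/ and viewed, at most 10 in all, crops included, and the job is handed in when it is done.

```bash
ls; mkdir -p pics; python3 - <<'E'
from cell import ctrl,get_image,get_calibration
import cv2,numpy as np
s=ctrl.read_state();print(s['clock'],s['eef_pos'],s['tool_rot'],s['width'],s['force'])
for n in("scene","top"):
    im=get_image(n);cv2.imwrite(f"pics/{n}0.png",im[:,:,::-1])
    c=get_calibration(n);print(n,np.round(c["mtx"],1).tolist(),np.round(c["world_from_camera"],3).tolist())
E
```

```text
pics
0.0 [ 241.36406022 -602.81640161  206.3952348 ] [-3.13973566e+00  7.41411189e-06  3.80792304e-01] 85.56354862685214 [ 0.38828264 -0.75389219 -0.59849097]
scene [[539.2, 0.0, 318.4], [0.0, 539.2, 235.9], [0.0, 0.0, 1.0]] [[-0.384, 0.52, -0.763, 1363.997], [0.923, 0.198, -0.329, 328.712], [-0.02, -0.831, -0.556, 627.958], [0.0, 0.0, 0.0, 1.0]]
top [[435.6, 0.0, 319.4], [0.0, 435.6, 238.6], [0.0, 0.0, 1.0]] [[0.025, -0.985, 0.169, 434.788], [-0.999, -0.029, -0.022, 9.69], [0.026, -0.169, -0.985, 1005.139], [0.0, 0.0, 0.0, 1.0]]
```

View pics/top0.png

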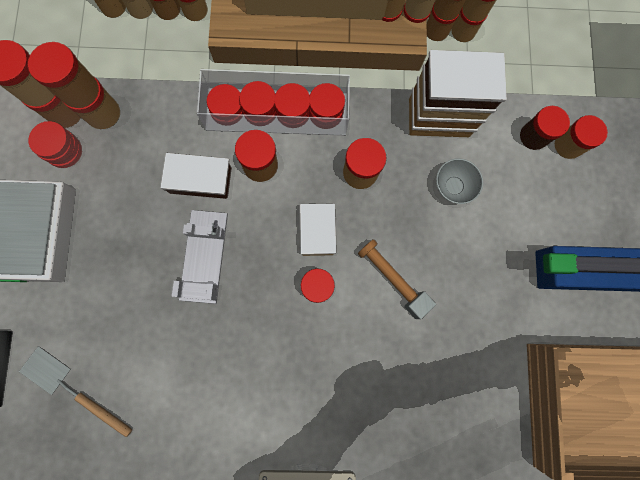

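View pics/scene0.png

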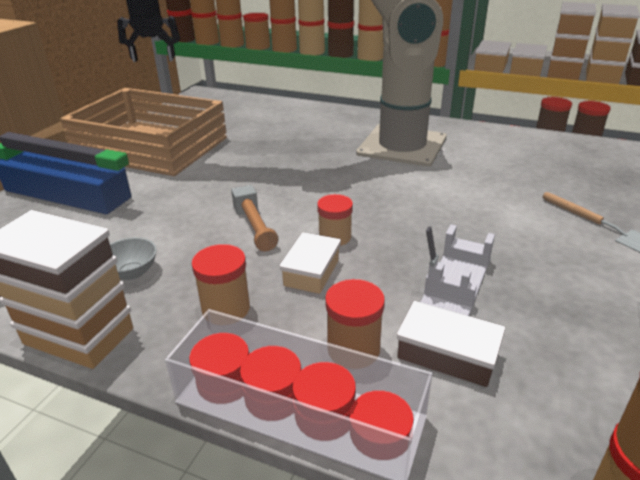

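The top view shows the tamper from knob (368,248) to head (420,304). The rest has its wide seat near (197,290) and its narrow saddle with the keeper near (205,228). In the scene view the tamper runs (243,197)–(265,240) and the keeper stands at (432,243). Next I'll zoom in to get exact pixels.

```bash
cat > h.py <<'E'
import cv2,numpy as np
from cell import ctrl,get_image,get_calibration
def ray(c,u,v):
    T=np.array(c["world_from_camera"]);d=T[:3,:3]@np.linalg.solve(np.array(c["mtx"]),[u,v,1.]);return T[:3,3],d/np.linalg.norm(d)
def plane(c,u,v,z):
    o,d=ray(c,u,v);return o+d*(z-o[2])/d[2]
def tri(a,b):
    A=np.zeros((3,3));B=np.zeros(3);R=[ray(*a),ray(*b)]
    for o,d in R:
        P=np.eye(3)-np.outer(d,d);A+=P;B+=P@o
    x=np.linalg.solve(A,B);return x,max(np.linalg.norm((np.eye(3)-np.outer(d,d))@(x-o)) for o,d in R)
def proj(c,p):
    T=np.linalg.inv(np.array(c["world_from_camera"]));q=np.array(c["mtx"])@(T[:3,:3]@p+T[:3,3]);return q[:2]/q[2]
E
python3 - <<'E'
from h import *
t=cv2.imread("pics/top0.png");s=cv2.imread("pics/scene0.png")
def crop(im,x,y,w,h,W=400,H=300):
    c=cv2.resize(im[y:y+h,x:x+w],(W,H),interpolation=cv2.INTER_CUBIC)
    for k in range(0,w,10):cv2.line(c,(k*W//w,0),(k*W//w,4 if (x+k)%50 else 12),(0,0,255),1)
    for k in range(0,h,10):cv2.line(c,(0,k*H//h),(4 if (y+k)%50 else 12,k*H//h),(0,0,255),1)
    return c
a=np.hstack([crop(t,340,230,100,100,300,300),crop(t,150,205,100,100,300,300)])
b=np.hstack([crop(s,220,180,80,80,300,300),crop(s,400,215,100,100,300,300)])
cv2.imwrite("pics/z0.png",np.vstack([a,b]))
ct,cs=get_calibration("top"),get_calibration("scene")
# handle colour
for n,im,c,(x,y,w,h) in(("top",t,ct,(350,235,90,90)),("scene",s,cs,(225,180,55,75))):
    r=cv2.cvtColor(im[y:y+h,x:x+w],cv2.COLOR_BGR2HSV)
    m=((r[...,0]<20)&(r[...,1]>110)&(r[...,2]>60)).astype(np.uint8)
    nn,l,st,ce=cv2.connectedComponentsWithStats(m);k=1+np.argmax(st[1:,4]);m=(l==k).astype(np.uint8)
    rect=cv2.minAreaRect(cv2.findNonZero(m));print(n,st[k],ce[k]+[x,y],(cv2.boxPoints(rect)+[x,y]).round(1).tolist())
E
```

```text
top [  9   5  59  62 852] [387.73122066 270.38497653] [[358.0, 253.0], [372.5, 238.5], [423.0, 289.0], [408.5, 303.5]]
scene [ 18  19  30  46 428] [254.84813084 219.07242991] [[232.4, 208.8], [248.6, 197.5], [273.2, 232.7], [257.0, 244.0]]
```

View pics/z0.png

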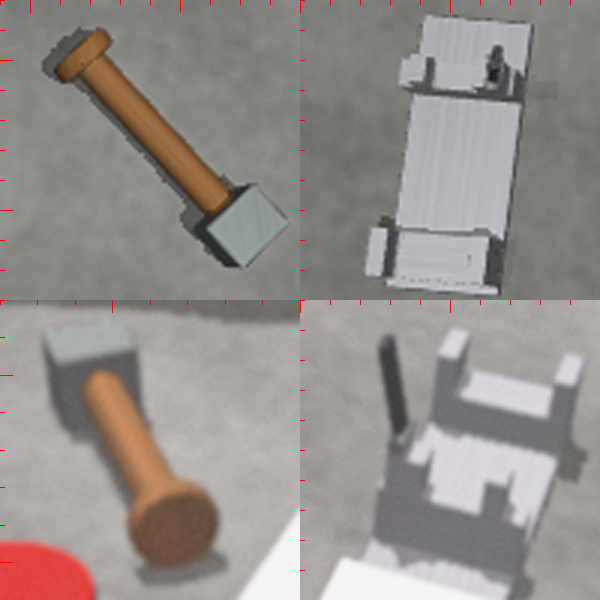

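The crops give these pixels:
- **Top view:** the head's top-face centre is at about (422.7,304.7). The plate corners are at (191,210), (228,213), (216,303) and (179,301).
- **Scene view:** the seat posts are at (452,229) and (490,238), and the keeper tip is at (429,228).

Now I'll triangulate.

```bash
python3 - <<'E'
from h import *
t=cv2.imread("pics/top0.png");s=cv2.imread("pics/scene0.png")
ct,cs=get_calibration("top"),get_calibration("scene")
N=[]
for im,c,(x,y,w,h),a,b in((t,ct,(350,235,90,90),(371,250),(414,297)),(s,cs,(225,180,55,75),(247,202),(262,230))):
    r=cv2.cvtColor(im[y:y+h,x:x+w],cv2.COLOR_BGR2HSV)
    m=((r[...,0]<20)&(r[...,1]>110)&(r[...,2]>60))
    P=np.argwhere(m)[:,::-1]+[x,y];a=np.array(a,float);b=np.array(b,float);L=np.linalg.norm(b-a);d=(b-a)/L
    k=(P-a)@d;q=np.abs((P-a)@[-d[1],d[0]]);P=P[(k>.18*L)&(k<.88*L)&(q<8)]
    vx,vy,x0,y0=cv2.fitLine(P.astype(np.float32),cv2.DIST_L2,0,.01,.01).ravel();print(len(P),vx,vy,x0,y0)
    o,r1=ray(c,x0,y0);_,r2=ray(c,x0+20*vx,y0+20*vy);n=np.cross(r1,r2);n/=np.linalg.norm(n);N.append((n,n@o,(x0,y0),(vx,vy)))
d=np.cross(N[0][0],N[1][0]);d/=np.linalg.norm(d);
if d[0]>0:d=-d
p=np.linalg.lstsq(np.array([N[0][0],N[1][0],[0,0,0]])+np.diag([0,0,0]),[N[0][1],N[1][1],0],rcond=None)[0]
# point nearest centroid ray of top
o,r=ray(ct,*N[0][2]);A=np.c_[d,-r];k=np.linalg.lstsq(A,o-p,rcond=None)[0];p=p+k[0]*d
print("handle pt",p,"dir",d,"yaw",np.arctan2(d[1],d[0]))
# z=25 plane
g=lambda q:plane(ct,*q,25)
x0=np.array(N[0][2]);v=np.array(N[0][3]);A=g(x0);B=g(x0+20*v);e=B-A;print("plane line",A,np.arctan2(e[1],e[0]))
A=plane(cs,*N[1][2],25);B=plane(cs,*(np.array(N[1][2])+20*np.array(N[1][3])),25);e=B-A;print("scene plane line",A,np.arctan2(e[1],e[0]))
print("head top centre",plane(ct,422.7,304.7,50), "knob face from scene",plane(cs,266.4,239.7,25))
print("head tri",tri((ct,422.7,304.7),(cs,220+92/3.75,180+(343-300)/3.75)))
C=[plane(ct,u,v,10)[:2] for u,v in((191.3,210),(227.7,213),(215.7,302.7),(179,301))];C=np.array(C);print("plate",C.round(1),C.mean(0),[np.linalg.norm(C[i]-C[i-1]).round(1) for i in range(4)])
ax=(C[2]+C[3]-C[0]-C[1]);print("rest yaw",np.arctan2(ax[1],ax[0]))
print("post L",tri((ct,175.4,289),(cs,490,238.3)),"cheek",tri((ct,187.7,228.7),(cs,465.7,279)))
print("tip",tri((ct,215,221.7),(cs,429,228.3)))
E
```

```text
488 0.67858654 0.7345205 392.78073 275.9754
227 0.4554382 0.89026743 254.0881 217.14537
handle pt [ 522.39517356 -180.18262889   23.61972985] dir [-0.72894123 -0.6840764   0.02615634] yaw -2.3879349047869973
plane line [ 522.27197469 -179.91561922   25.        ] -2.3826552085285053
scene plane line [ 518.45788778 -184.42607983   25.        ] 0.7451440385955905
head top centre [ 459.13122477 -240.45409321   50.        ] knob face from scene [ 585.62677697 -120.49779171   25.        ]
head tri (array([ 458.66723068, -240.23886828,   45.69400671]), np.float64(1.4167358621301576))
plate [[664.2 287.5]
 [659.7 202.8]
 [452.6 217.1]
 [454.2 299.2]] [557.68691781 251.66955439] [np.float64(210.3), np.float64(84.7), np.float64(207.7), np.float64(82.1)]
rest yaw 3.0790649839639737
post L (array([478.43498677, 294.03635644,  60.67566742]), np.float64(0.11318997235990516)) cheek (array([611.46669407, 275.78246909,  57.81049055]), np.float64(3.0122897422889565))
tip (array([611.11893415, 201.82395682, 141.98583939]), np.float64(0.30202458337099514))
```

```bash
python3 -m creep '[{"dx":0.12,"dy":0.09,"rz":0.01,"grip":-1},{"dx":0.22,"dy":0.2,"rz":0.03,"grip":-1},{"dx":0.32,"dy":0.32,"dz":0.05,"rz":0.05,"grip":-1},{"dx":0.4,"dy":0.44,"dz":0.05,"rz":0.06,"grip":-1},{"dx":0.45,"dy":0.58,"dz":0.05,"rz":0.06,"grip":-1}]'
```

```text
$[0]: bad value
```

```bash
python3 -m creep '[{"dx":0.12,"dy":0.09,"dz":0,"rx":0,"ry":0,"rz":0.01,"grip":-1},{"dx":0.22,"dy":0.2,"dz":0,"rx":0,"ry":0,"rz":0.03,"grip":-1},{"dx":0.32,"dy":0.32,"dz":0.05,"rx":0,"ry":0,"rz":0.05,"grip":-1},{"dx":0.4,"dy":0.44,"dz":0.05,"rx":0,"ry":0,"rz":0.06,"grip":-1},{"dx":0.45,"dy":0.58,"dz":0.05,"rx":0,"ry":0,"rz":0.06,"grip":-1}]'
```

```text
clock: 0.72
eef_pos: [423.5, -369.5, 227.2]
tool_rot: [3.141, -0.001, 0.759]
force: [0.4, 0.4, 0.6]
width: 85.3
gripper_force: 0.0
```

```bash
python3 -c "
from h import *
c=get_calibration('wrist');print(np.round(c['mtx'],1).tolist(),np.round(c['world_from_camera'],3).tolist())"
python3 -m creep '[{"dx":0.05,"dy":0.13,"dz":0,"rx":0,"ry":0,"rz":0,"grip":-1},{"dx":0.1,"dy":0.26,"dz":0,"rx":0,"ry":0,"rz":0,"grip":-1},{"dx":0.165,"dy":0.395,"dz":0,"rx":0,"ry":0,"rz":0,"grip":-1},{"dx":0.165,"dy":0.395,"dz":0,"rx":0,"ry":0,"rz":0,"grip":-1},{"dx":0.165,"dy":0.395,"dz":0,"rx":0,"ry":0,"rz":0,"grip":-1}]'
python3 -c "
from h import *
import json
s=ctrl.read_state();print(s['eef_pos'])
c=get_calibration('wrist');im=get_image('wrist');cv2.imwrite('pics/w1.png',im[:,:,::-1])
json.dump({k:np.array(c[k]).tolist() for k in('mtx','world_from_camera')},open('w1.json','w'));print(np.round(c['world_from_camera'],3).tolist())"
```

```text
[[385.6, 0.0, 323.6], [0.0, 385.6, 234.6], [0.0, 0.0, 1.0]] [[0.688, -0.695, -0.209, 477.241], [-0.725, -0.659, -0.199, -318.577], [0.001, 0.289, -0.957, 393.623], [0.0, 0.0, 0.0, 1.0]]
clock: 1.35
eef_pos: [487.2, -213.9, 227.1]
tool_rot: [-3.141, 0.001, 0.758]
force: [-0.4, -0.8, -0.4]
width: 85.5
gripper_force: 0.0
[ 487.15767892 -213.8949621   227.062834  ]
[[0.687, -0.695, -0.211, 541.367], [-0.726, -0.658, -0.2, -162.916], [-0.0, 0.291, -0.957, 393.3], [0.0, 0.0, 0.0, 1.0]]
```

View pics/w1.png

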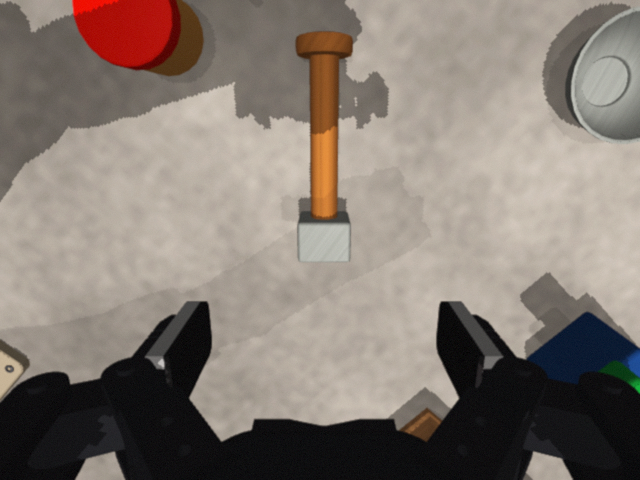

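The wrist view shows the head's top face at u 298–350, v 221–262, with the handle running straight up the image at u≈324 to the knob at (324,42).

```bash
python3 - <<'E'
from h import *
import json
c=json.load(open('w1.json'));im=cv2.imread('pics/w1.png');g=cv2.cvtColor(im,cv2.COLOR_BGR2HSV)
m=((g[...,0]<22)&(g[...,1]>120)).astype(np.uint8)
pts=[]
for v in range(70,205,5):
    u=np.flatnonzero(m[v,290:360])+290
    if len(u):pts.append((u.mean(),v,len(u)))
pts=np.array(pts);k=np.polyfit(pts[:,1],pts[:,0],1);print(k,pts[::6].round(1).tolist())
a,b=[plane(c,np.polyval(k,v),v,25) for v in(70,205)];e=b-a;print("line",a,b,"yaw",np.arctan2(e[1],e[0]))
H=[plane(c,u,v,50) for u,v in((299,221.5),(349,220.5),(350,262),(298,262))];print(np.round(H,1).tolist(),np.mean(H,0),[np.linalg.norm(H[i]-H[i-1]).round(1) for i in range(4)])
ct,cs=get_calibration("top"),get_calibration("scene")
print("head height tri",tri((c,324.3,241.5),(cs,244.5,191.5)),tri((c,324.3,241.5),(ct,422.7,304.7)))
d=e/np.linalg.norm(e);h=np.mean(H,0);print("balance",h-42*d, "back face",np.mean(H[:2],0)-22*d)
kf=plane(c,324,33,50);print("knob top back edge->balance",kf+138*d)
E
```

```text
[-2.99145299e-03  3.24126068e+02] [[324.0, 70.0, 29.0], [323.5, 100.0, 28.0], [324.0, 130.0, 27.0], [323.5, 160.0, 26.0], [323.5, 190.0, 26.0]]
line [ 570.60603361 -135.41221163   25.        ] [ 481.86112201 -218.89411933   25.        ] yaw -2.3867435452081813
[[459.1, -209.4, 50.0], [491.4, -242.1, 50.0], [463.0, -271.4, 50.0], [429.0, -235.5, 50.0]] [ 460.63833218 -239.61871526   50.        ] [np.float64(39.9), np.float64(46.0), np.float64(40.8), np.float64(49.5)]
head height tri (array([ 459.57688525, -239.50102979,   45.92364913]), np.float64(1.143088228281067)) (array([ 459.3783197 , -241.66910164,   43.22387685]), np.float64(0.546921588459741))
balance [ 491.23007962 -210.84120689   50.        ] back face [ 491.29838195 -210.67962213   50.        ]
knob top back edge->balance [ 488.11061797 -212.98505585   50.        ]
```

```bash
python3 -m creep '[{"dx":0.008,"dy":0.006,"dz":-0.12,"rx":0,"ry":0,"rz":0,"grip":-1},{"dx":0.008,"dy":0.006,"dz":-0.25,"rx":0,"ry":0,"rz":0,"grip":-1},{"dx":0.008,"dy":0.006,"dz":-0.37,"rx":0,"ry":0,"rz":0,"grip":-1},{"dx":0.008,"dy":0.006,"dz":-0.42,"rx":0,"ry":0,"rz":0,"grip":-1},{"dx":0.008,"dy":0.006,"dz":-0.42,"rx":0,"ry":0,"rz":0,"grip":-1}]'
```

```text
clock: 2.02
eef_pos: [488.6, -212.5, 57.7]
tool_rot: [-3.138, 0.003, 0.755]
force: [-0.4, -0.2, 0.2]
width: 85.3
gripper_force: 0.0
```

```bash
python3 -m creep '[{"dx":0.004,"dy":0.003,"dz":-0.06,"rx":0,"ry":0,"rz":0,"grip":-1},{"dx":0.004,"dy":0.003,"dz":-0.11,"rx":0,"ry":0,"rz":0,"grip":-1},{"dx":0.004,"dy":0.003,"dz":-0.126,"rx":0,"ry":0,"rz":0,"grip":-1},{"dx":0.004,"dy":0.003,"dz":-0.126,"rx":0,"ry":0,"rz":0,"grip":-1},{"dx":0.004,"dy":0.003,"dz":-0.126,"rx":0,"ry":0,"rz":0,"grip":-0.2}]'
python3 -m creep '[{"dx":0,"dy":0,"dz":0,"rx":0,"ry":0,"rz":0,"grip":1},{"dx":0,"dy":0,"dz":0,"rx":0,"ry":0,"rz":0,"grip":1},{"dx":0,"dy":0,"dz":0,"rx":0,"ry":0,"rz":0,"grip":1},{"dx":0,"dy":0,"dz":0,"rx":0,"ry":0,"rz":0,"grip":1},{"dx":0,"dy":0,"dz":0,"rx":0,"ry":0,"rz":0,"grip":1}]'
```

```text
clock: 2.65
eef_pos: [493.1, -210.4, 9.9]
tool_rot: [3.14, -0.001, 0.757]
force: [0.3, 0.2, 0.5]
width: 69.8
gripper_force: 0.0
clock: 3.28
eef_pos: [493.4, -210.2, 13.5]
tool_rot: [3.139, -0.001, 0.758]
force: [-7.0, 3.8, 43.9]
width: -0.2
gripper_force: 22.1
```

The fingers closed to zero width with 44 N pushing up, so something went wrong. I'll look.

```bash
python3 - <<'E'
from h import *
s=ctrl.read_state();print(s['clock'],s['eef_pos'],s['width'],s['force'],s['torque'],s['gripper_force'])
a=get_image('wrist')[:,:,::-1];b=get_image('scene')[:,:,::-1]
cv2.imwrite('pics/g1.png',np.vstack([cv2.resize(a,(400,300)),cv2.resize(b[140:290,160:360],(400,300))]))
E
```

```text
3.275 [ 493.43852616 -210.17545647   13.54501182] -0.17121523501204505 [-7.02317019  3.84425339 43.885114  ] [ 0.79418977  1.71840133 -0.01360558] 22.13004693388939
```

View pics/g1.png

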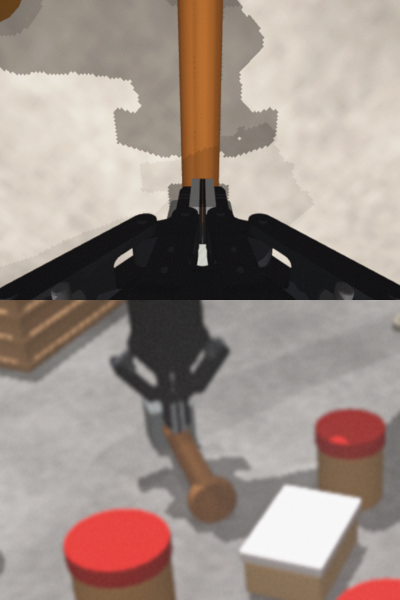

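The fingertips have closed on top of the handle instead of around it, so the real tip height doesn't match the reported z. I'll measure the height from the wrist image before moving.

```bash
python3 - <<'E'
from h import *
from scipy.spatial.transform import Rotation as Ro
import json
c=get_calibration('wrist');s=ctrl.read_state();a=get_image('wrist')[:,:,::-1];cv2.imwrite('pics/w2.png',a)
cw=json.load(open('w1.json'))
def check(c,im,vs,lo,hi):
    g=cv2.cvtColor(im,cv2.COLOR_BGR2HSV);m=(g[...,0]<22)&(g[...,1]>120)
    for v in vs:
        u=np.flatnonzero(m[v,lo:hi])+lo
        l,r=plane(c,u[0]-.5,v,25),plane(c,u[-1]+.5,v,25);o=np.array(c['world_from_camera'])[:3,3]
        w=np.linalg.norm(l-r);D=np.linalg.norm((l+r)/2-o);print(v,u[0],u[-1],"w",w.round(1),"D",D.round(0),"D if 26:",(D*26/w).round(0),(l+r)[:2]/2)
check(cw,cv2.imread('pics/w1.png'),(80,120,160,200),290,360)
check(c,a.copy(),(20,80,140,200,260),270,370)
T=np.array(c['world_from_camera']);print(T.round(3).tolist())
p=np.array(s['eef_pos']);z=Ro.from_euler('xyz',s['tool_rot']).as_matrix()[:,2]
print("proj TCP",proj(c,p),"grasp",proj(c,p-19*z),s['qpos'])
ct,cs=get_calibration('top'),get_calibration('scene');print('scene proj TCP',proj(cs,p),proj(cs,[493,-210,38]))
E
```

```text
80 310 338 w 25.8 D 370.0 D if 26: 372.0 [ 564.67866102 -141.12617345]
120 311 337 w 24.7 D 368.0 D if 26: 387.0 [ 539.90316044 -164.5868058 ]
160 311 336 w 24.5 D 370.0 D if 26: 393.0 [ 513.32849371 -189.1018353 ]
200 311 336 w 25.3 D 376.0 D if 26: 387.0 [ 485.45705438 -215.47414243]
20 285 355 w 25.5 D 159.0 D if 26: 162.0 [ 571.07372009 -135.17884094]
80 286 354 w 25.8 D 156.0 D if 26: 157.0 [ 556.43752553 -148.9482432 ]
140 288 352 w 25.4 D 155.0 D if 26: 159.0 [ 540.522605   -163.92037384]
200 290 351 w 25.3 D 158.0 D if 26: 162.0 [ 523.29427694 -180.40879167]
260 291 349 w 25.3 D 165.0 D if 26: 170.0 [ 504.1227757  -198.16419426]
[[0.687, -0.696, -0.208, 547.045], [-0.726, -0.657, -0.2, -159.046], [0.003, 0.289, -0.957, 179.956], [0.0, 0.0, 0.0, 1.0]]
proj TCP [323.25617264 283.50208858] grasp [323.21080652 302.02634476] [ 0.38748675  0.76383113 -0.05700441  1.97998457  0.10325747  0.39720266
 -0.56198141]
scene proj TCP [249.56913384 213.77226753] [248.72932665 204.06627262]
```

```bash
python3 - <<'E'
import cv2
a=cv2.imread('pics/w2.png');cv2.imwrite('pics/w2z.png',cv2.resize(a[230:430,200:450],(800,600)[:2] if 0 else (750,600),interpolation=cv2.INTER_CUBIC))
E
```

```text
(no output)
```

View pics/w2z.png

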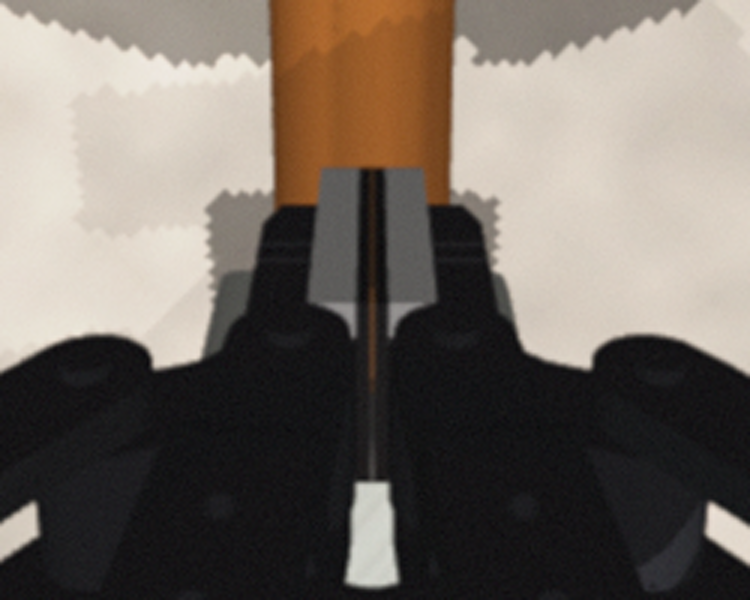

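```bash
python3 - <<'E'
from h import *
c=get_calibration('wrist')
for z in(13,20,30,38,45):print(z,proj(c,[493.4+8,-210.2+7.5,z]),proj(c,[485.4,-217.7,z]))
ct,cs=get_calibration('top'),get_calibration('scene')
s=ctrl.read_state();print(s['force'],s['tau'],s['eef_pos'])
print('pad halfwidth px at z38:',[ (proj(c,[493.4+8+k*.686,-210.2+7.5-k*.727,38])) .round(1).tolist() for k in(-5,5)])
E
```

```text
13 [323.27493959 261.2128432 ] [323.08282406 304.2038661 ]
20 [323.30948426 266.79822075] [323.10889286 311.21165924]
30 [323.36379803 275.57997933] [323.14973919 322.19193587]
38 [323.41210703 283.39085115] [323.18592556 331.91952555]
45 [323.45849473 290.89107725] [323.22054582 341.22611259]
[-7.32240948  3.76080931 43.08686372] [ 1.56195927e-01 -3.16881680e+01  3.77679532e-01 -8.25066447e+00
  2.23412337e-01 -2.83558354e+00  5.97543956e-03] [ 493.46244955 -210.210678     13.54074429]
pad halfwidth px at z38: [[310.9, 283.4], [335.9, 283.4]]
```

The visible tips sit at about z = 40, while the reported TCP is at 13.5. The opening seen in the first wrist picture gives the same gap, so the fingertips are about 23 mm higher than the reported TCP. I'll open, go about 25 mm lower and grip again, watching the force.

```bash
python3 -m creep '[{"dx":0,"dy":0,"dz":0,"rx":0,"ry":0,"rz":0,"grip":-1},{"dx":0,"dy":0,"dz":0.02,"rx":0,"ry":0,"rz":0,"grip":-1},{"dx":0,"dy":0,"dz":0.02,"rx":0,"ry":0,"rz":0,"grip":-1},{"dx":-0.004,"dy":-0.003,"dz":0.0,"rx":0,"ry":0,"rz":0,"grip":-1},{"dx":-0.004,"dy":-0.003,"dz":-0.0,"rx":0,"ry":0,"rz":0,"grip":-1}]'
python3 -m creep '[{"dx":0,"dy":0,"dz":-0.02,"rx":0,"ry":0,"rz":0,"grip":-1},{"dx":0,"dy":0,"dz":-0.04,"rx":0,"ry":0,"rz":0,"grip":-1},{"dx":0,"dy":0,"dz":-0.06,"rx":0,"ry":0,"rz":0,"grip":-1},{"dx":0,"dy":0,"dz":-0.06,"rx":0,"ry":0,"rz":0,"grip":-1},{"dx":0,"dy":0,"dz":-0.06,"rx":0,"ry":0,"rz":0,"grip":-1}]'
python3 - <<'E'
from h import *
cv2.imwrite('pics/w3.png',np.vstack([cv2.resize(get_image('wrist')[:,:,::-1],(480,360)),cv2.resize(get_image('scene')[160:260,200:360][:,:,::-1],(384,240))[:, :].copy() if 0 else cv2.resize(get_image('scene')[165:255,190:310][:,:,::-1],(480,240) if 0 else (480,240))]))
E
```

```text
clock: 4.05
eef_pos: [489.2, -210.4, 7.4]
tool_rot: [-3.138, 0.001, 0.758]
force: [-0.4, -0.3, -0.2]
width: 85.1
gripper_force: 0.0
clock: 4.68
eef_pos: [490.9, -211.1, -15.1]
tool_rot: [3.142, -0.0, 0.758]
force: [0.1, -0.6, 0.5]
width: 85.5
gripper_force: 0.0
```

View pics/w3.png

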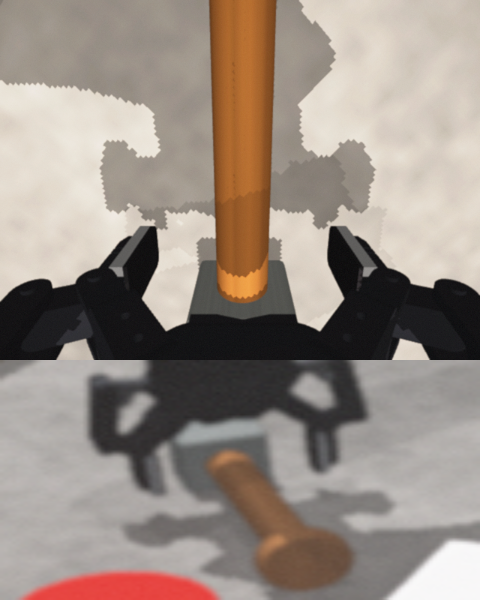

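The fingers now straddle the handle, with open tips about 22 mm above the bench. I'll go 4 mm lower and close.

```bash
python3 -m creep '[{"dx":0,"dy":0,"dz":-0.006,"rx":0,"ry":0,"rz":0,"grip":-0.5},{"dx":0,"dy":0,"dz":-0.006,"rx":0,"ry":0,"rz":0,"grip":0},{"dx":0,"dy":0,"dz":-0.006,"rx":0,"ry":0,"rz":0,"grip":1},{"dx":0,"dy":0,"dz":-0.006,"rx":0,"ry":0,"rz":0,"grip":1},{"dx":0,"dy":0,"dz":-0.006,"rx":0,"ry":0,"rz":0,"grip":1}]'
python3 -m creep '[{"dx":0,"dy":0,"dz":0,"rx":0,"ry":0,"rz":0,"grip":1},{"dx":0,"dy":0,"dz":0,"rx":0,"ry":0,"rz":0,"grip":1},{"dx":0,"dy":0,"dz":0.01,"rx":0,"ry":0,"rz":0,"grip":1},{"dx":0,"dy":0,"dz":0.02,"rx":0,"ry":0,"rz":0,"grip":1},{"dx":0,"dy":0,"dz":0.03,"rx":0,"ry":0,"rz":0,"grip":1}]'
```

```text
clock: 5.4
eef_pos: [490.8, -211.0, -17.2]
tool_rot: [-3.142, -0.0, 0.758]
force: [-0.6, 0.9, 4.1]
width: 24.4
gripper_force: 58.6
clock: 6.02
eef_pos: [490.6, -211.0, -5.6]
tool_rot: [-3.141, 0.0, 0.758]
force: [-0.2, 0.0, -4.7]
width: 24.6
gripper_force: 59.1
```

```bash
python3 -m creep '[{"dx":0,"dy":0,"dz":0.05,"rx":0,"ry":0,"rz":0,"grip":1},{"dx":0,"dy":0,"dz":0.13,"rx":0,"ry":0,"rz":0,"grip":1},{"dx":0,"dy":0,"dz":0.22,"rx":0,"ry":0,"rz":0,"grip":1},{"dx":0,"dy":0,"dz":0.31,"rx":0,"ry":0,"rz":0,"grip":1},{"dx":0,"dy":0,"dz":0.37,"rx":0,"ry":0,"rz":0,"grip":1}]'
python3 - <<'E'
from h import *
c=get_calibration('wrist');s=ctrl.read_state();w=get_image('wrist')[:,:,::-1].copy();sc=get_image('scene')[:,:,::-1].copy();print(s['eef_pos'],s['torque'],s['force'])
cv2.imwrite('pics/c1.png',np.vstack([cv2.resize(w,(480,360)),cv2.resize(sc[60:240,190:310],(360,540) if 0 else (480,240))]) if 0 else np.hstack([cv2.resize(w,(480,360)),cv2.resize(sc[100:220,190:310],(320,360) if 0 else (320,360))]))
g=cv2.cvtColor(w,cv2.COLOR_BGR2HSV);m=(g[...,0]<22)&(g[...,1]>120);b=cv2.imread('pics/w2.png');gb=cv2.cvtColor(b,cv2.COLOR_BGR2HSV);mb=(gb[...,0]<22)&(gb[...,1]>120)
for v in(10,60,110,160,210,250):
    u=np.flatnonzero(m[v,260:390]);print(v,len(u),u.mean()+260,len(np.flatnonzero(mb[v,260:390])))
E
```

```text
clock: 6.65
eef_pos: [491.0, -211.1, 144.2]
tool_rot: [3.14, -0.001, 0.758]
force: [0.0, -0.6, -5.2]
width: 24.1
gripper_force: 59.6
[ 490.95837365 -211.14841585  144.22545086] [ 0.01802256 -0.04010317  0.05142703] [ 0.01987692 -0.56118998 -5.15694442]
10 89 324.0 72
60 87 324.0 69
110 83 324.0 67
160 80 323.5 64
210 78 323.5 62
250 74 323.5 60
```

View pics/c1.png

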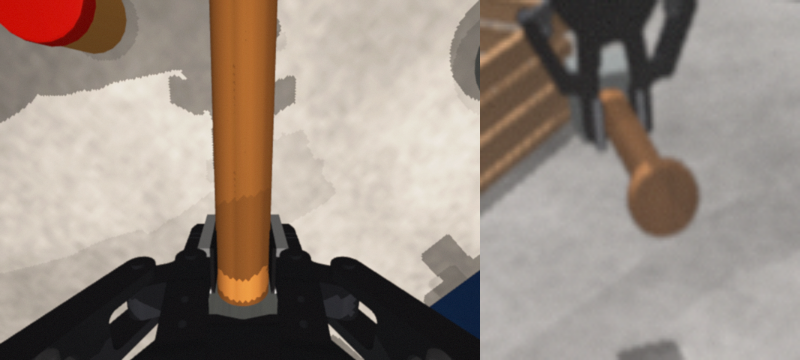

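Still level: the handle widths scale uniformly and the torque is near zero. The tamper's axis is at reported z + 42 mm. I'll carry it across.

```bash
python3 -m creep '[{"dx":0,"dy":0.04,"dz":0,"rx":0,"ry":0,"rz":-0.004,"grip":1},{"dx":0,"dy":0.12,"dz":0,"rx":0,"ry":0,"rz":-0.012,"grip":1},{"dx":0.01,"dy":0.22,"dz":0,"rx":0,"ry":0,"rz":-0.022,"grip":1},{"dx":0.02,"dy":0.33,"dz":0,"rx":0,"ry":0,"rz":-0.034,"grip":1},{"dx":0.03,"dy":0.44,"dz":0,"rx":0,"ry":0,"rz":-0.046,"grip":1}]'
python3 -m creep '[{"dx":0.01,"dy":0.11,"dz":0,"rx":0,"ry":0,"rz":-0.012,"grip":1},{"dx":0.015,"dy":0.22,"dz":0,"rx":0,"ry":0,"rz":-0.024,"grip":1},{"dx":0.025,"dy":0.33,"dz":0,"rx":0,"ry":0,"rz":-0.036,"grip":1},{"dx":0.03,"dy":0.44,"dz":0,"rx":0,"ry":0,"rz":-0.048,"grip":1},{"dx":0.04,"dy":0.53,"dz":0,"rx":0,"ry":0,"rz":-0.06,"grip":1}]'
python3 -m creep '[{"dx":0,"dy":0.06,"dz":0,"rx":0,"ry":0,"rz":-0.01,"grip":1},{"dx":0,"dy":0.11,"dz":0,"rx":0,"ry":0,"rz":-0.017,"grip":1},{"dx":0,"dy":0.14,"dz":0,"rx":0,"ry":0,"rz":-0.024,"grip":1},{"dx":0,"dy":0.16,"dz":0,"rx":0,"ry":0,"rz":-0.024,"grip":1},{"dx":0,"dy":0.165,"dz":0,"rx":0,"ry":0,"rz":-0.024,"grip":1}]'
python3 - <<'E'
from h import *
import json
s=ctrl.read_state();c=get_calibration('wrist');im=get_image('wrist')[:,:,::-1].copy();cv2.imwrite('pics/w4.png',im)
json.dump({k:np.array(c[k]).tolist() for k in('mtx','world_from_camera')},open('w4.json','w'));print(s['eef_pos'],s['tool_rot'],s['torque'],s['width'])
E
```

```text
clock: 7.38
eef_pos: [501.8, -33.8, 141.2]
tool_rot: [-3.141, 0.002, 0.466]
force: [0.3, 0.5, -5.4]
width: 24.0
gripper_force: 59.6
clock: 8.0
eef_pos: [517.4, 178.8, 140.9]
tool_rot: [3.141, 0.003, 0.091]
force: [0.6, -0.1, -5.2]
width: 24.0
gripper_force: 59.6
clock: 8.62
eef_pos: [518.2, 243.0, 141.6]
tool_rot: [3.141, 0.001, -0.058]
force: [-0.4, 0.8, -4.7]
width: 24.4
gripper_force: 59.6
[518.17872763 243.04165882 141.62198842] [ 3.14069937e+00  1.21619768e-03 -5.76957769e-02] [-1.89506993e-05  1.91471540e-02 -2.09774329e-02] 24.439200861547075
```

View pics/w4.png

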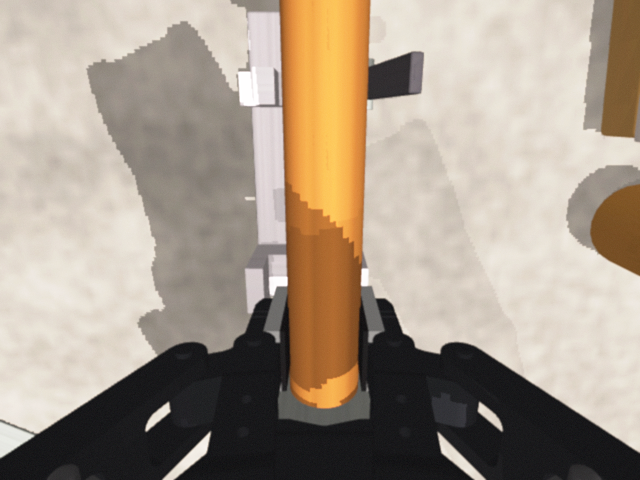

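The wrist view shows the tamper lined up over the rest. The plate's left edge runs from (247,11) to (258,243), the left saddle cheek is at (240–275, 68–105), the left seat wall is near (248,262), and the keeper tip is at (417,72).

```bash
python3 - <<'E'
from h import *
import json
c=json.load(open('w4.json'));im=cv2.imread('pics/w4.png')
O=np.array([557.7,251.7]);y=3.079;u=np.array([np.cos(y),np.sin(y)]);v=np.array([-u[1],u[0]])
def R(px,z):
    p=plane(c,*px,z);return p.round(1)[:2],(np.array([u,v])@(p[:2]-O)).round(1)
print("plate corner exp(-105,-42)",R((247,11),10));print("plate edge exp y-42",R((252,130),10),R((257,230),10))
print("cheek top outer exp z71",R((238,69),71),R((240,105),71),R((253,69),71))
print("seat wall top outer",R((247,265),63),R((248,311),63))
W=lambda x,yy,z:np.r_[O+x*u+yy*v,z]
for n,p in(("plate corner",W(-105,-42,10)),("cheek inner far",W(-62,-17,71)),("cheek inner near",W(-42,-17,71)),("seat wall inner rear",W(64,-30,63)),("tip",np.array([611,201.8,142]))):print(n,proj(c,p).round(1))
# brightness profiles for edges
g=cv2.cvtColor(im,cv2.COLOR_BGR2GRAY).astype(int)
for r in(30,50,130,160,220,235):
    d=np.abs(np.diff(g[r,225:285]));k=np.argsort(-d)[:4]+225;print(r,k,d[k-225])
hs=cv2.cvtColor(im,cv2.COLOR_BGR2HSV);m=(hs[...,0]<22)&(hs[...,1]>120)
for r in(20,150,280,330):
    q=np.flatnonzero(m[r,275:380])+275;p=plane(c,q.mean(),r,183.6);print(r,q[0],q[-1],p[:2].round(1),(np.array([u,v])@(p[:2]-O)).round(1))
ct,cs=get_calibration('top'),get_calibration('scene')
E
```

```text
plate corner exp(-105,-42) (array([665.3, 287.3]), array([-105.2,  -42.2]))
plate edge exp y-42 (array([586.6, 292.7]), array([-26.3, -42.7])) (array([509.1, 297.3]), array([ 51.3, -42.5]))
cheek top outer exp z71 (array([621.6, 285.9]), array([-61.6, -38.2])) (array([602.2, 287.1]), array([-42.2, -38.1])) (array([621.1, 277.4]), array([-61.6, -29.6]))
seat wall top outer (array([499.7, 296.4]), array([ 60.7, -41. ])) (array([465. , 299.8]), array([ 95.5, -42.2]))
plate corner [247.4  11.3]
cheek inner far [275.2  68.4]
cheek inner near [276.3 105.6]
seat wall inner rear [263.4 269.6]
tip [414.7  63. ]
30 [279 280 247 278] [71 41 25 15]
50 [280 279 246 248] [52 49 38 31]
130 [282 252 281 283] [64 41 26 25]
160 [283 253 282 254] [57 31 31 21]
220 [256 257 258 283] [32 21 10 10]
235 [257 258 259 256] [36 23  7  5]
20 281 368 [619.3 237.3] [-62.4  10.6]
150 284 364 [582.7 239.5] [-25.7  10.6]
280 288 359 [538.3 242.2] [18.8 10.7]
330 289 359 [518.5 243.2] [38.6 10.9]
```

The measurements fit the rest pose to within 1 mm. The tamper is parallel to the rest but 10.6 mm off toward rest +y. I'll correct that and go down.

```bash
python3 -m creep '[{"dx":0.001,"dy":0.02,"dz":0,"rx":0,"ry":0,"rz":0,"grip":1},{"dx":0.001,"dy":0.027,"dz":-0.05,"rx":0,"ry":0,"rz":0,"grip":1},{"dx":0.001,"dy":0.027,"dz":-0.12,"rx":0,"ry":0,"rz":0,"grip":1},{"dx":0.001,"dy":0.027,"dz":-0.18,"rx":0,"ry":0,"rz":0,"grip":1},{"dx":0.001,"dy":0.027,"dz":-0.21,"rx":0,"ry":0,"rz":0,"grip":1}]'
python3 - <<'E'
from h import *
s=ctrl.read_state();c=get_calibration('wrist');im=get_image('wrist')[:,:,::-1].copy();cv2.imwrite('pics/w5.png',im);print(s['eef_pos'],s['tool_rot'])
O=np.array([557.7,251.7]);y=3.079;u=np.array([np.cos(y),np.sin(y)]);v=np.array([-u[1],u[0]])
hs=cv2.cvtColor(im,cv2.COLOR_BGR2HSV);m=(hs[...,0]<22)&(hs[...,1]>120)
for r in(20,100,150,250):
    q=np.flatnonzero(m[r,260:390])+260;p=plane(c,q.mean(),r,s['eef_pos'][2]+42);print(r,q[0],q[-1],(np.array([u,v])@(p[:2]-O)).round(1))
p=np.array(s['eef_pos'])[:2]-O;print("tcp in rest",u@p,v@p)
E
```

```text
clock: 9.3
eef_pos: [518.7, 253.4, 57.3]
tool_rot: [3.141, 0.001, -0.059]
force: [-0.8, 0.2, -4.8]
width: 24.2
gripper_force: 59.6
[518.70225287 253.43805986  57.3260948 ] [ 3.14077659e+00  1.42670742e-03 -5.93228772e-02]
20 281 368 [-62.3   0.3]
100 282 366 [-40.5   0.3]
150 284 364 [-25.6   0.3]
250 287 360 [7.8 0.3]
tcp in rest 39.030097351408216 0.7047226462658006
```

```bash
python3 -m creep '[{"dx":0,"dy":0,"dz":-0.03,"rx":0,"ry":0,"rz":0,"grip":1},{"dx":0,"dy":0,"dz":-0.06,"rx":0,"ry":0,"rz":0,"grip":1},{"dx":0,"dy":0,"dz":-0.08,"rx":0,"ry":0,"rz":0,"grip":1},{"dx":0,"dy":0,"dz":-0.085,"rx":0,"ry":0,"rz":0,"grip":1},{"dx":0,"dy":0,"dz":-0.088,"rx":0,"ry":0,"rz":0,"grip":1}]'
python3 -m creep '[{"dx":0,"dy":0,"dz":-0.002,"rx":0,"ry":0,"rz":0,"grip":1},{"dx":0,"dy":0,"dz":-0.004,"rx":0,"ry":0,"rz":0,"grip":1},{"dx":0,"dy":0,"dz":-0.006,"rx":0,"ry":0,"rz":0,"grip":1},{"dx":0,"dy":0,"dz":-0.007,"rx":0,"ry":0,"rz":0,"grip":1},{"dx":0,"dy":0,"dz":-0.008,"rx":0,"ry":0,"rz":0,"grip":1}]'
```

```text
clock: 9.98
eef_pos: [519.5, 253.9, 23.4]
tool_rot: [-3.141, -0.0, -0.059]
force: [0.5, -0.8, -4.4]
width: 24.8
gripper_force: 59.6
clock: 10.6
eef_pos: [519.3, 253.7, 20.1]
tool_rot: [-3.142, -0.0, -0.059]
force: [0.5, 0.6, -5.6]
width: 24.7
gripper_force: 59.6
```

```bash
python3 -m creep '[{"dx":0,"dy":0,"dz":-0.001,"rx":0,"ry":0,"rz":0,"grip":1},{"dx":0,"dy":0,"dz":-0.002,"rx":0,"ry":0,"rz":0,"grip":1},{"dx":0,"dy":0,"dz":-0.003,"rx":0,"ry":0,"rz":0,"grip":1},{"dx":0,"dy":0,"dz":-0.004,"rx":0,"ry":0,"rz":0,"grip":1},{"dx":0,"dy":0,"dz":-0.004,"rx":0,"ry":0,"rz":0,"grip":1}]'
```

```text
clock: 11.22
eef_pos: [519.2, 253.8, 18.5]
tool_rot: [3.142, -0.0, -0.059]
force: [-0.3, 0.2, -4.9]
width: 24.7
gripper_force: 59.6
```

```bash
python3 -m creep '[{"dx":0,"dy":0,"dz":-0.001,"rx":0,"ry":0,"rz":0,"grip":1},{"dx":0,"dy":0,"dz":-0.002,"rx":0,"ry":0,"rz":0,"grip":1},{"dx":0,"dy":0,"dz":-0.003,"rx":0,"ry":0,"rz":0,"grip":1},{"dx":0,"dy":0,"dz":-0.003,"rx":0,"ry":0,"rz":0,"grip":1},{"dx":0,"dy":0,"dz":-0.003,"rx":0,"ry":0,"rz":0,"grip":1}]'
```

```text
clock: 11.85
eef_pos: [519.3, 253.7, 17.8]
tool_rot: [-3.141, -0.0, -0.059]
force: [-2.3, -1.4, 4.8]
width: 24.2
gripper_force: 60.6
```

The tamper is touching its supports at the expected height (axis at 60). I'll release and rise.

```bash
python3 -m creep '[{"dx":0,"dy":0,"dz":0,"rx":0,"ry":0,"rz":0,"grip":0.3},{"dx":0,"dy":0,"dz":0,"rx":0,"ry":0,"rz":0,"grip":0},{"dx":0,"dy":0,"dz":0,"rx":0,"ry":0,"rz":0,"grip":-0.4},{"dx":0,"dy":0,"dz":0,"rx":0,"ry":0,"rz":0,"grip":-1},{"dx":0,"dy":0,"dz":0,"rx":0,"ry":0,"rz":0,"grip":-1}]'
python3 -m creep '[{"dx":0,"dy":0,"dz":0.02,"rx":0,"ry":0,"rz":0,"grip":-1},{"dx":0,"dy":0,"dz":0.08,"rx":0,"ry":0,"rz":0,"grip":-1},{"dx":0,"dy":0,"dz":0.18,"rx":0,"ry":0,"rz":0,"grip":-1},{"dx":0,"dy":0,"dz":0.3,"rx":0,"ry":0,"rz":0,"grip":-1},{"dx":0,"dy":0,"dz":0.42,"rx":0,"ry":0,"rz":0,"grip":-1}]'
python3 - <<'E'
from h import *
s=ctrl.read_state();c=get_calibration('wrist');im=get_image('wrist')[:,:,::-1].copy();cv2.imwrite('pics/w6.png',im);print(s['eef_pos'])
sc=get_image('scene')[:,:,::-1].copy()
cv2.imwrite('pics/v6.png',np.hstack([cv2.resize(im,(400,300)),cv2.resize(sc[200:320,380:540],(400,300))]))
O=np.array([557.7,251.7]);y=3.079;u=np.array([np.cos(y),np.sin(y)]);v=np.array([-u[1],u[0]])
hs=cv2.cvtColor(im,cv2.COLOR_BGR2HSV);m=(hs[...,0]<22)&(hs[...,1]>120)
for r in(60,100,150,200):
    q=np.flatnonzero(m[r,270:380])+270
    if len(q):p=plane(c,q.mean(),r,60);print(r,q[0],q[-1],(np.array([u,v])@(p[:2]-O)).round(1))
E
```

```text
clock: 12.48
eef_pos: [519.3, 253.8, 17.3]
tool_rot: [-3.142, -0.0, -0.059]
force: [-0.3, 0.3, 0.5]
width: 85.3
gripper_force: 0.0
clock: 13.1
eef_pos: [519.1, 253.7, 187.4]
tool_rot: [-3.141, -0.0, -0.059]
force: [-0.2, 1.0, 0.2]
width: 85.6
gripper_force: 0.0
[519.05669404 253.66290336 187.37923354]
60 306 341 [-74.4  -0.2]
100 307 341 [-48.    0.2]
150 308 340 [-12.7   0.4]
200 308 339 [25.3  0.1]
```

View pics/v6.png

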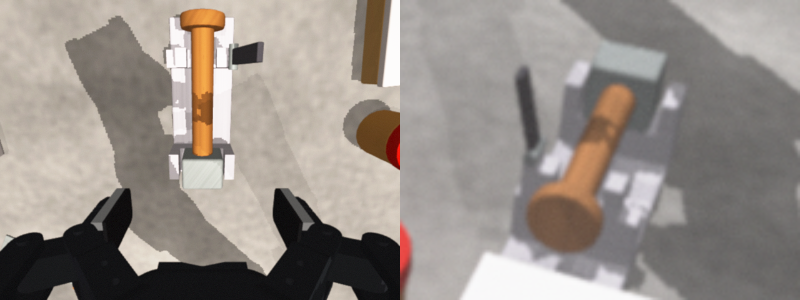

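The tamper is home: its axis is within 0.4 mm of the rest centre line along the length, and the head is in the seat. The keeper still stands open at about (250,52) in the left pane. I'll shut the fingers and bring them down on the keeper's outer side.

```bash
python3 -m creep '[{"dx":0.07,"dy":-0.07,"dz":0,"rx":0,"ry":0,"rz":0,"grip":1},{"dx":0.14,"dy":-0.15,"dz":0,"rx":0,"ry":0,"rz":0,"grip":1},{"dx":0.213,"dy":-0.223,"dz":0,"rx":0,"ry":0,"rz":0,"grip":1},{"dx":0.213,"dy":-0.223,"dz":0,"rx":0,"ry":0,"rz":0,"grip":1},{"dx":0.213,"dy":-0.223,"dz":0,"rx":0,"ry":0,"rz":0,"grip":1}]'
python3 -m creep '[{"dx":0,"dy":0,"dz":-0.07,"rx":0,"ry":0,"rz":0,"grip":1},{"dx":0,"dy":0,"dz":-0.14,"rx":0,"ry":0,"rz":0,"grip":1},{"dx":0,"dy":0,"dz":-0.2,"rx":0,"ry":0,"rz":0,"grip":1},{"dx":0,"dy":0,"dz":-0.25,"rx":0,"ry":0,"rz":0,"grip":1},{"dx":0,"dy":0,"dz":-0.25,"rx":0,"ry":0,"rz":0,"grip":1}]'
python3 - <<'E'
from h import *
c=get_calibration('wrist');s=ctrl.read_state();im=get_image('wrist')[:,:,::-1];cv2.imwrite('pics/k1.png',im)
O=np.array([557.7,251.7]);y=3.079;u=np.array([np.cos(y),np.sin(y)]);v=np.array([-u[1],u[0]])
p=np.array(s['eef_pos']);q=p[:2]-O;print("rest",u@q,v@q,p[2])
W=lambda x,yy,z:np.r_[O+x*u+yy*v,z]
for n,P in(("hinge",W(-52,34,80)),("tip",W(-52,46.5,141)),("fingertip front",W(u@q-11,v@q,p[2]+25))):print(n,proj(c,P).round(0))
E
```

```text
clock: 13.82
eef_pos: [603.6, 165.0, 184.8]
tool_rot: [-3.141, 0.002, -0.059]
force: [-0.2, -0.4, 0.6]
width: 0.1
gripper_force: 0.0
clock: 14.45
eef_pos: [602.0, 165.9, 83.8]
tool_rot: [3.141, 0.004, -0.057]
force: [-0.5, -0.3, 1.0]
width: 0.1
gripper_force: 0.0
rest -49.5988238347368 82.83044080624053 83.79952015611813
hinge [222. 275.]
tip [213. 349.]
fingertip front [324. 284.]
```

```bash
python3 -m creep '[{"dx":0.006,"dy":0.03,"dz":0.008,"rx":0,"ry":0,"rz":0,"grip":1},{"dx":0.008,"dy":0.06,"dz":0.008,"rx":0,"ry":0,"rz":0,"grip":1},{"dx":0.01,"dy":0.09,"dz":0.008,"rx":0,"ry":0,"rz":0,"grip":1},{"dx":0.013,"dy":0.12,"dz":0.008,"rx":0,"ry":0,"rz":0,"grip":1},{"dx":0.015,"dy":0.147,"dz":0.008,"rx":0,"ry":0,"rz":0,"grip":1}]'
```

```text
clock: 15.12
eef_pos: [610.2, 224.3, 88.4]
tool_rot: [3.141, 0.0, -0.059]
force: [-0.6, -0.9, -1.2]
width: -0.3
gripper_force: 0.2
```

```bash
python3 - <<'E'
from h import *
s=ctrl.read_state();O=np.array([557.7,251.7]);y=3.079;u=np.array([np.cos(y),np.sin(y)]);v=np.array([-u[1],u[0]])
p=np.array(s['eef_pos']);q=p[:2]-O;print("rest",u@q,v@q,p[2],s['force'])
E
```

```text
rest -54.132584707362646 24.02654762000691 88.36770256978406 [-0.5762261  -0.86390202 -1.20545193]
```

```bash
python3 -m creep '[{"dx":-0.002,"dy":0.025,"dz":-0.012,"rx":0,"ry":0,"rz":0,"grip":1},{"dx":-0.002,"dy":0.05,"dz":-0.033,"rx":0,"ry":0,"rz":0,"grip":1},{"dx":-0.002,"dy":0.055,"dz":-0.048,"rx":0,"ry":0,"rz":0,"grip":1},{"dx":-0.002,"dy":0.06,"dz":-0.058,"rx":0,"ry":0,"rz":0,"grip":1},{"dx":-0.002,"dy":0.06,"dz":-0.064,"rx":0,"ry":0,"rz":0,"grip":1}]'
python3 -m creep '[{"dx":0,"dy":0,"dz":-0.003,"rx":0,"ry":0,"rz":0,"grip":1},{"dx":0,"dy":0,"dz":-0.006,"rx":0,"ry":0,"rz":0,"grip":1},{"dx":0,"dy":0,"dz":-0.008,"rx":0,"ry":0,"rz":0,"grip":1},{"dx":0,"dy":0,"dz":-0.009,"rx":0,"ry":0,"rz":0,"grip":1},{"dx":0,"dy":0,"dz":-0.009,"rx":0,"ry":0,"rz":0,"grip":1}]'
```

```text
clock: 15.75
eef_pos: [609.5, 247.1, 62.5]
tool_rot: [3.141, 0.0, -0.059]
force: [0.9, 0.3, 0.9]
width: 0.2
gripper_force: 0.1
clock: 16.38
eef_pos: [609.7, 247.3, 59.3]
tool_rot: [3.142, -0.0, -0.059]
force: [0.6, 0.4, -0.4]
width: 0.2
gripper_force: 0.0
```

```bash
python3 -m creep '[{"dx":0,"dy":0,"dz":-0.002,"rx":0,"ry":0,"rz":0,"grip":1},{"dx":0,"dy":0,"dz":-0.004,"rx":0,"ry":0,"rz":0,"grip":1},{"dx":0,"dy":0,"dz":-0.004,"rx":0,"ry":0,"rz":0,"grip":1},{"dx":0,"dy":0,"dz":-0.004,"rx":0,"ry":0,"rz":0,"grip":1},{"dx":0,"dy":0,"dz":-0.004,"rx":0,"ry":0,"rz":0,"grip":1}]'
```

```text
clock: 17.0
eef_pos: [609.7, 247.4, 59.0]
tool_rot: [-3.141, -0.0, -0.059]
force: [-2.5, -0.5, 7.6]
width: -0.0
gripper_force: 4.1
```

Firm contact at tip height ≈83, which matches the shut keeper's top face. I'll press once more lightly to confirm the stop, then lift clear and check.

```bash
python3 -m creep '[{"dx":0,"dy":0,"dz":-0.002,"rx":0,"ry":0,"rz":0,"grip":1},{"dx":0,"dy":0,"dz":-0.002,"rx":0,"ry":0,"rz":0,"grip":1},{"dx":0,"dy":0,"dz":-0.002,"rx":0,"ry":0,"rz":0,"grip":1},{"dx":0,"dy":0,"dz":-0.002,"rx":0,"ry":0,"rz":0,"grip":1},{"dx":0,"dy":0,"dz":-0.002,"rx":0,"ry":0,"rz":0,"grip":1}]'
python3 -m creep '[{"dx":0,"dy":0,"dz":0.05,"rx":0,"ry":0,"rz":0,"grip":1},{"dx":0,"dy":0,"dz":0.15,"rx":0,"ry":0,"rz":0,"grip":1},{"dx":-0.05,"dy":0,"dz":0.28,"rx":0,"ry":0,"rz":0,"grip":1},{"dx":-0.15,"dy":0,"dz":0.35,"rx":0,"ry":0,"rz":0,"grip":1},{"dx":-0.25,"dy":0,"dz":0.35,"rx":0,"ry":0,"rz":0,"grip":1}]'
python3 - <<'E'
from h import *
s=ctrl.read_state();c=get_calibration('wrist');im=get_image('wrist')[:,:,::-1].copy();cv2.imwrite('pics/k2.png',im)
O=np.array([557.7,251.7]);y=3.079;u=np.array([np.cos(y),np.sin(y)]);v=np.array([-u[1],u[0]])
W=lambda x,yy,z:np.r_[O+x*u+yy*v,z]
hs=cv2.cvtColor(im,cv2.COLOR_BGR2HSV)
def show(cc,im,nm):
    hs=cv2.cvtColor(im,cv2.COLOR_BGR2HSV)
    for x in(-30,-52,-75):
        print(nm,x,[tuple(hs[tuple(proj(cc,W(x,yy,83 if x==-52 else 70)).round().astype(int)[::-1])].tolist()) for yy in(-25,-15,-5,5,15,25)])
show(c,im,'w')
# dark bar region
x0,y0=proj(c,W(-52,0,83)).astype(int);print(x0,y0)
roi=hs[y0-40:y0+40,x0-80:x0+80];m=((roi[...,2]<90)&(roi[...,1]<90)).astype(np.uint8)
n,l,st,ce=cv2.connectedComponentsWithStats(m)
for i in range(1,n):
    if st[i,4]>60:
        b=st[i];f=lambda px,py:(np.array([u,v])@(plane(c,px+x0-80,py+y0-40,83)[:2]-O)).round(1)
        print(b,f(b[0],b[1]),f(b[0]+b[2],b[1]+b[3]))
m=((hs[...,0]<22)&(hs[...,1]>120))
for x in(-20,20,40):
    a=proj(c,W(x,0,60));r=int(a[1]);q=np.flatnonzero(m[r,int(a[0])-40:int(a[0])+40])+int(a[0])-40
    if len(q):print(x,len(q),(np.array([u,v])@(plane(c,q.mean(),r,60)[:2]-O)).round(1))
E
```

```text
clock: 17.62
eef_pos: [609.8, 247.4, 58.9]
tool_rot: [-3.141, -0.001, -0.059]
force: [-3.3, -2.0, 12.2]
width: -0.0
gripper_force: 6.2
clock: 18.25
eef_pos: [510.7, 248.2, 200.3]
tool_rot: [-3.138, -0.006, -0.059]
force: [-0.1, 0.8, -0.4]
width: -0.1
gripper_force: 0.0
w -30 [(0, 2, 253), (0, 12, 213), (16, 180, 239), (17, 178, 244), (170, 3, 251), (165, 2, 253)]
w -52 [(161, 16, 125), (165, 16, 127), (162, 20, 129), (155, 12, 127), (160, 12, 129), (158, 22, 130)]
w -75 [(0, 2, 253), (0, 12, 188), (16, 181, 237), (17, 176, 243), (173, 4, 251), (173, 4, 250)]
315 81
-20 32 [-20.2   0.1]
20 31 [19.8  0.4]
40 30 [39.4 -0. ]
```

The grey bar now crosses the handle along its whole span. One more check: the height of its free end from two views, and that the jars, tubs and bowl haven't moved.

```bash
python3 - <<'E'
from h import *
c=get_calibration('wrist');im=cv2.imread('pics/k2.png');cs=get_calibration('scene');sc=get_image('scene')[:,:,::-1].copy();tp=get_image('top')[:,:,::-1].copy()
O=np.array([557.7,251.7]);y=3.079;u=np.array([np.cos(y),np.sin(y)]);v=np.array([-u[1],u[0]])
W=lambda x,yy,z:np.r_[O+x*u+yy*v,z]
def prof(cc,im,z):
    g=cv2.cvtColor(im,cv2.COLOR_BGR2HSV)
    return [(yy,int(g[tuple(proj(cc,W(-52,yy,z)).round().astype(int)[::-1])][2])) for yy in range(-40,44,4)]
print(prof(c,im,83));print(prof(cs,sc,83))
g=cv2.cvtColor(sc,cv2.COLOR_BGR2GRAY)
for yy in(-22,20):   # column across bar in scene: z scan
    print(yy,[(z,int(g[tuple(proj(cs,W(-60,yy,z)).round().astype(int)[::-1])])) for z in range(62,104,3)])
for n,a in(("top",tp),("scene",sc)):
    d=cv2.absdiff(a,cv2.imread(f'pics/{n}0.png')).max(2)
    hs=[cv2.cvtColor(q,cv2.COLOR_BGR2HSV) for q in(a,cv2.imread(f'pics/{n}0.png'))]
    if n=="top":
        for nm,(x,yq,w,h) in dict(jf=(295,262,45,45),tub=(295,198,45,62),jl=(230,125,55,60),jr=(340,132,50,60),tl=(155,148,80,52),bowl=(432,155,55,52)).items():print(nm,(d[yq:yq+h,x:x+w]>60).mean().round(3))
E
```

```text
[(-40, 210), (-36, 211), (-32, 133), (-28, 218), (-24, 228), (-20, 239), (-16, 206), (-12, 206), (-8, 191), (-4, 233), (0, 240), (4, 248), (8, 232), (12, 169), (16, 210), (20, 246), (24, 255), (28, 180), (32, 219), (36, 204), (40, 221)]
[(-40, 203), (-36, 175), (-32, 130), (-28, 100), (-24, 105), (-20, 103), (-16, 103), (-12, 103), (-8, 104), (-4, 103), (0, 105), (4, 105), (8, 108), (12, 102), (16, 108), (20, 103), (24, 105), (28, 107), (32, 163), (36, 163), (40, 157)]
-22 [(62, 119), (65, 128), (68, 147), (71, 143), (74, 125), (77, 109), (80, 77), (83, 83), (86, 100), (89, 96), (92, 113), (95, 123), (98, 113), (101, 110)]
20 [(62, 120), (65, 121), (68, 137), (71, 140), (74, 131), (77, 92), (80, 73), (83, 98), (86, 99), (89, 104), (92, 122), (95, 140), (98, 149), (101, 154)]
jf 0.0
tub 0.0
jl 0.0
jr 0.0
tl 0.0
bowl 0.0
```

```bash
python3 -c "
from cell import ctrl
print(ctrl.finish_job())"
```

```text
the job is handed in; nothing more can be done
None
```

The tamper lies level in the rest with its head on the seat and its handle in the saddle, the keeper is shut over the handle, nothing else moved, and the job was handed in at about 18 s; the first grip closed on top of the handle (44 N wrist force) and I redid it lower.

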